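Unclip and open the hold-down over a clog

TASK

Open the hold-down on the clog cradle: pull the spring clip out of the cross-drilled stud and lay it flat in the shallow steel tray, then lift the bar by its ball handle and swing it up until it is fully open against its stop, and let go. Leave the clog in the cradle and its mate on the bench as they are.

Things in the scene. Friction and masses are not known exactly. Their poses are not given: they have to be found in the camera images.
- clip_loop (a point): Loop centre of the spring clip (R-clip, 5 mm steel wire, 105 mm long, 47 g), lying level or drooping a few degrees. The loop is a closed ring, 33 mm outside diameter, in free air beyond the bar's end. x points along the clip from loop to tip, z up, normal to the clip. The ball handle hangs over the loop and bars the way straight from above: reach in slanting 30 to 45 degrees, the hand leaning back to the clip's -x.
- clip_tip (a point): End of the clip's straight leg, which runs along x at y = -10 mm from the loop, through the stud's hole, to 86 mm along x from the loop's centre. The sprung wavy leg leaves the loop's +y side and hugs the stud's +y flank; it resists a pull along the clip's -x with up to about 20 N, then snaps free after 10 to 20 mm; the straight leg is clear of the stud after 40 mm. Axes as clip_loop.
- stud_hole (a point): Middle of the 6.6 mm cross hole in the upright 20 mm steel stud at the bar's forked free end; x along the hole, the way the clip goes in. At the start it is 60 mm along x and -10 mm along y from the loop's centre. It is 104 mm above the bench, 5 mm above the face of the bar; the cradle's cheek under it is 85 mm high and ends 23 mm before the stud, well short of the loop.
- hold_bar (a joint): Angle of the hold-down bar: 0 is down across the clog, growing as its free end rises, stop at 1.2 rad (fully open). The hinge is stiff, the bar stays where it is left; lifting it by the ball takes about 4 to 7 N. While the clip is in the stud it blocks the bar.
- bar_knob (a point): Centre of the black ball, 34 mm diameter, on the cranked 12 mm lever that stands on the bar and leans out over the clip. With the bar down it is 176 mm from the hinge line towards the free end and 122 mm above it; it turns with the bar about the hinge line. The lever leaves it downwards, to the hinge side. Held firmly it does not swivel between flat fingers: the hand should turn with the bar.
- bar_hinge (a point): Middle of the bar's hinge line, 94 mm above the bench on the cheek across the clog from the stud; fixed. Its axes are the cradle's: y along the hinge line, -x towards the bar's free end and the stud, z up. The cradle, a notched wooden beam 190 mm (x) by 210 mm (y) with cheeks 85 mm high, has its middle 72 mm along -x from here.
- tray: Shallow open steel tray fixed on the bench, left or right of the cradle: 170 mm (x) by 120 mm (y), 24 mm high, walls and floor 3 mm; origin at the centre of its underside, x along its long side, z up.
- clog_mid (a point): Middle of the child's wooden clog lying in the cradle's notch under the bar, 25 mm above its sole; it is 170 mm long (along its y), 70 mm wide, 53 mm high, and loose.
- mate_mid (a point): Middle of the other clog of the pair, the same size, standing loose on the bench on the side away from the tray, 25 mm above its sole.
Things that resemble listed ones, but are neither listed nor needed, are in the scene too. Of the things that look like the part that bears clip_loop, the smallest one is meant. Of the things shaped like the tray, the steel one is meant.

How it is judged:
On the way, in this order (a step that is already met when the one before it is completed fails the run):
1. the clip is pulled right out of the stud, with the bar still down (distance between clip_loop and stud_hole above 0.1 m and value of joint hold_bar below 0.1 rad), for 0.1 s.
2. the clip lies flat in the tray (x of clip_loop in the frame of tray between -0.075 and 0.075 m and y of clip_loop in the frame of tray between -0.05 and 0.05 m and z of each of clip_loop, clip_tip in the frame of tray below 0.02 m and x of clip_tip in the frame of tray between -0.085 and 0.085 m and y of clip_tip in the frame of tray between -0.06 and 0.06 m), for 0.2 s.
3. the bar is swung up fully open (value of joint hold_bar above 1.1 rad), for 0.1 s.
At the end, for the whole second after the job is handed in: The clip lies flat within the tray (both ends inside its walls and under 20 mm above its underside), the bar is open past 1.1 rad (stop at 1.2) and stays there, and neither clog has been shifted by more than 15 mm (all of step 2 and value of joint hold_bar above 1.1 rad and distance of each of clog_mid, mate_mid from where it was at the start of the episode below 0.015 m and velocity of joint hold_bar below 0.05 rad/s); the robot touches nothing.
It fails at once if a clog is knocked over or shifted by more than 25 mm (distance of any of clog_mid, mate_mid from where it was at the start of the episode above 0.025 m).
It also fails if it takes over 58 s, if anything falls off the work surface, if the arm or the gripper's body presses on something with over 40 N, if the wrist force passes 120 N, or if a joint passes its speed limit or range.

ROBOT

A 6-joint arm with a two-finger parallel gripper is mounted at the origin on the work surface. World frame = base frame: x ahead of the robot, y to its left, z up, the work surface at z = 0. Lengths are in m, angles in rad, forces in N, time in s.
With the tool pointing down it reaches from about 0.4 to 0.825 m from the base axis. Payload 7 kg.
Tool frame: the origin (TCP) lies on the centre line of the jaws, within the pads' length; the fingertips stand tip_reach ahead of it and the grasp point (between the pads) is the TCP (tip_reach is the distance from the TCP to the fingertips, in m); z points along the fingers, y is the line along which they close (so a half turn about z gives the same grasp; the last joint's range is limited). The gripper opens to 88 mm and grips with 3 to 60 N. Pads are 19 mm wide; open, the fingers measure 130 mm over their backs; the gripper's body (78 mm by 193 mm) begins 47 mm behind the grasp point.
Start: joints at [1.545, 0.359, 0.012, 0, -1.224, -0.288], TCP at [0.208, 0.642, 0.246] pointing down, gripper open.
Joint ranges: [-3.07, 3.07], [-1.43, 2.12], [-1.02, 1.25], [-3.03, 1.67], [-3.05, -0], [-3.03, 3.03]. Speed limits (rad/s): [2.39, 2.39, 3.01, 3.14, 3.14, 3.14].

INTERFACE

Orientations are given as [roll, pitch, yaw] about the fixed x, y, z axes, in that order (R = Rz(yaw) Ry(pitch) Rx(roll)).
In Python, from station import get_state, grab_frame, calibration, job_done, find_in, mark_of, tip_reach gives the robot as it stands.
- The arm moves only by the shell command python3 -m handwheel 'ROWS' [OPENING] [FORCE]. ROWS is JSON, a list of rows, each an object with "delta_pos": the shift along the world's x, y, z in units of 30 mm (1.0 is 30 mm), a list of three; "dr": the turn, a rotation vector about the world's x, y, z in degrees, a list of three. In form: [{"delta_pos": [tx, ty, tz], "dr": [rx, ry, rz]}, ...]. A call has 1 to 10 rows; each row shifts and turns the commanded pose from where the row before left it; what a row does not reach is not made up. A row lasts 1/10 s, in which the tool goes at most 50 mm and 8.59 degrees, less where a joint would pass 70% of its speed; a pose out of reach is approached as far as the arm can. A call is refused whole if a number of a shift passes 1 or a number of a turn 8.59, either way. A call with a gripper value outside its range is refused whole. OPENING is the closure, from -1 (fully open) to 1 (shut), set as the call begins (- or left out, the last holds). The fingers move at their own pace and stop on an object; FORCE is the grip in N (left out, the last holds). Time passes only in rows, so rows that do not move let the fingers close. It gives the time, the measured TCP pose, the force, the opening and the grip force at its end, in the units of the state.
- get_state(): the state, without advancing time (a new reading comes with each control period).
- grab_frame(name): name is "scene" or "top" or "wrist"; returns the picture (400x640x3 uint8, red, green, blue); there is no depth.
- calibration(name): a dict with "fx", "fy", "cx", "cy" (pixels), "extrinsics" (4x4, takes a point from world to camera coordinates). Camera axes: x right, y down, z forward; pixel columns grow to the right and rows downward; lengths in m; the calibration is good to about 2 mm. A picture is of the moment at which its call begins: read the wrist's pose just before it. calibration takes no time and is no camera call; for the wrist camera it gives the pose at the moment of the call.
- job_done(): hands the job in; it is judged then, once.
Trained networks look in the newest picture that a camera, given by its name, has taken for a name from the list of things; names that differ only in an ending like _2 or _b are one class to them, and where a whole thing is asked for, a point or a joint stands for the part that bears it (a point fixed in the world has none). Each returns a list of dicts, best first, with "conf" (0 to 1); they miss things now and then, are a little off and sometimes report something else, mostly with a low value. They report only what shows in the picture. A call takes as long as a camera call. They do not tell look-alikes from the thing itself.
- find_in(camera, query): "location" ([column, row] in pixels, amid what is visible of it).
- mark_of(camera, query): "location" ([column, row] in pixels: a listed point, or the origin of a listed thing).
The state is a dict: "t": time; "q": joint angles; "qd": joint speeds; "joint_efforts": joint torques, N m; "eef_pos": TCP position; "ee_rot": TCP orientation; "force": force on the tool from outside, world axes, zero at the start; "moment": the same for the moment, N m; "width": finger opening in m; "gripper_force": force on a finger pad.
Only numpy, scipy, OpenCV 4.12 (cv2) and the standard library are available. Lean on these libraries where they do the work, as an engineer would, in place of code of your own. Each camera call takes 0.05 s, during which the arm holds its last target. There are 200 camera calls.

## Working session

There is one attempt and no reset: what is moved stays moved. The work goes in short steps, Python scripts to look and compute and a shell command to move; the robot and the scene stay as the last step left them, time stands still between calls to the robot, and variables do not carry over. Pictures are saved under pics/ and viewed, at most 13 in all, crops included, and the job is handed in when it is done.

```bash
mkdir -p pics; ls; cat > h.py <<'E'
import numpy as np, cv2, json
from station import *
def save(cam,fn):
    im=grab_frame(cam); cv2.imwrite('pics/'+fn,cv2.cvtColor(im,cv2.COLOR_RGB2BGR)); return im
def ray(cam,px,c=None):
    c=c or calibration(cam); E=np.array(c["extrinsics"]); R,t=E[:3,:3],E[:3,3]
    d=R.T@np.array([(px[0]-c["cx"])/c["fx"],(px[1]-c["cy"])/c["fy"],1]); return -R.T@t,d/np.linalg.norm(d)
def atz(cam,px,z,c=None):
    o,d=ray(cam,px,c); return o+d*(z-o[2])/d[2]
def proj(cam,p,c=None):
    c=c or calibration(cam); E=np.array(c["extrinsics"]); q=E[:3,:3]@np.array(p)+E[:3,3]
    return np.array([c["fx"]*q[0]/q[2]+c["cx"],c["fy"]*q[1]/q[2]+c["cy"]])
def tri(rs):
    A=sum(np.eye(3)-np.outer(d,d) for o,d in rs); b=sum((np.eye(3)-np.outer(d,d))@o for o,d in rs); return np.linalg.solve(A,b)
E
python3 - <<'E'
from h import *
a=save("scene","s0.png");b=save("top","t0.png");c=save("wrist","w0.png")
print(get_state(), tip_reach if not callable(tip_reach) else tip_reach())
for cam in("scene","top"):
  for n in("clip_loop","clip_tip","stud_hole","bar_knob","bar_hinge","tray","clog_mid","mate_mid"):
    print(cam,n,[(np.round(r["location"]).tolist(),round(r["conf"],2)) for r in mark_of(cam,n)])
cv2.imwrite('pics/st.png',cv2.resize(cv2.cvtColor(np.vstack([a,b]),cv2.COLOR_RGB2BGR),(480,600)))
E
```

```text
pics
{'t': 0.15, 'q': array([ 1.54506732e+00,  3.59200258e-01,  1.12436517e-02, -2.66451725e-04,
       -1.22411115e+00, -2.88099084e-01]), 'qd': array([-0.00105316, -0.00344552,  0.00335265,  0.00074398, -0.00081795,
        0.0003168 ]), 'joint_efforts': array([-9.86053965e-04, -5.83275282e+01,  2.93292600e+01,  7.00112388e+00,
        8.75334721e-03, -1.10900089e-04]), 'eef_pos': array([0.20828679, 0.64167498, 0.24483889]), 'ee_rot': array([ 3.14030244e+00, -1.21094512e-04, -3.13918707e-01]), 'force': array([-0.63376885, -0.96991328,  0.35234618]), 'moment': array([ 0.00771236, -0.00534527, -0.00198883]), 'gripper_force': 0.0, 'width': 0.08754500509316812} 0.019
scene clip_loop [([308.0, 316.0], 0.95), ([198.0, 287.0], 0.77), ([327.0, 255.0], 0.63)]
scene clip_tip [([234.0, 257.0], 0.89), ([362.0, 238.0], 0.71), ([302.0, 371.0], 0.66)]
scene stud_hole [([350.0, 247.0], 0.66)]
scene bar_knob [([336.0, 205.0], 0.75)]
scene bar_hinge [([414.0, 233.0], 0.72)]
scene tray [([349.0, 175.0], 0.88), ([422.0, 199.0], 0.82)]
scene clog_mid [([379.0, 251.0], 0.93)]
scene mate_mid [([196.0, 350.0], 0.79)]
top clip_loop [([350.0, 184.0], 0.62), ([373.0, 184.0], 0.61), ([417.0, 253.0], 0.49), ([326.0, 172.0], 0.31)]
top clip_tip [([383.0, 268.0], 0.74), ([401.0, 155.0], 0.51), ([322.0, 169.0], 0.5)]
top stud_hole [([328.0, 174.0], 0.53)]
top bar_knob [([341.0, 168.0], 0.88)]
top bar_hinge [([281.0, 158.0], 0.94)]
top tray [([203.0, 200.0], 0.92), ([216.0, 292.0], 0.87), ([343.0, 168.0], 0.34)]
top clog_mid [([304.0, 174.0], 0.72)]
top mate_mid [([447.0, 206.0], 0.61)]
```

View pics/s0.png

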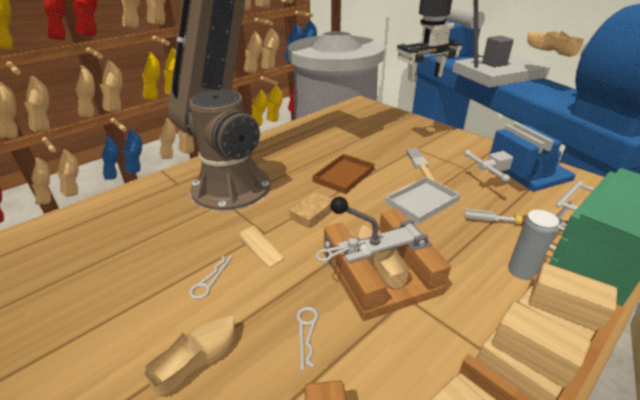

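View pics/t0.png

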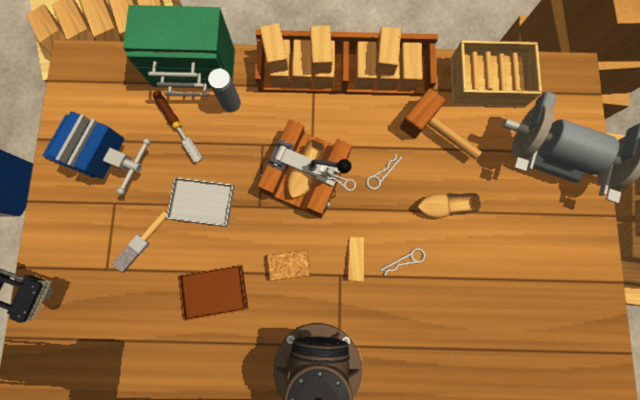

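```bash
python3 - <<'E'
from h import *
T=lambda a,b:np.round(tri([ray("scene",a),ray("top",b)]),4)
print("knob",T([336,205],[341,168]))
print("stud",T([350,247],[328,174]), atz("scene",[350,247],.104),atz("top",[328,174],.104))
print("hinge",T([414,233],[281,158]),atz("scene",[414,233],.094),atz("top",[281,158],.094))
print("loop",T([327,255],[350,184]),atz("scene",[327,255],.104),atz("top",[350,184],.104))
print("tip",atz("scene",[362,238],.104),atz("top",[322,169],.104))
for a in([349,175],[422,199]):print("tray s",atz("scene",a,0))
for a in([203,200],[216,292]):print("tray t",atz("top",a,0))
print("mate",T([196,350],[447,206]),"clog",T([379,251],[304,174]))
for c in("scene","top"):
  o,d=ray(c,[320,200]); print(c,o,d)
E
```

```text
knob [ 0.4921 -0.0449  0.2114]
stud [ 0.5071 -0.0175  0.0993] [ 0.50946152 -0.02319745  0.104     ] [ 0.50721421 -0.01587533  0.104     ]
hinge [0.5587 0.117  0.0875] [0.56650669 0.11699797 0.094     ] [0.55102041 0.11139134 0.094     ]
loop [ 0.4862 -0.0717  0.0969] [ 0.49411485 -0.07322486  0.104     ] [ 0.48157099 -0.07440994  0.104     ]
tip [0.5076631 0.0151596 0.104    ] [5.20483227e-01 3.28092316e-04 1.04000000e-01]
tray s [0.20201161 0.30524457 0.        ]
tray s [0.43556262 0.3582661  0.        ]
tray t [0.44812269 0.34085997 0.        ]
tray t [0.18980886 0.28437366 0.        ]
mate [ 0.4458 -0.3544  0.0233] clog [0.5223 0.0524 0.0526]
scene [ 0.89967176 -0.4659215   0.6344242 ] [-0.60006248  0.55582109 -0.57531552]
top [0.24279392 0.01199794 1.07887016] [ 0.19486431 -0.00844171 -0.98079388]
```

The scene holds three clips. By top pixel: A with its loop at (350,184) (scene 327,255), in the stud under the ball. B is loose on the bench at (373,184) (scene 308,316), and C is loose at (417,253) (scene 198,287). A is the one wanted: it is the smallest and its loop lies about 61 mm from the stud. There are two trays: grey steel at top (203,200), which I want, and brown at (216,292). The hinge is at (281,158) and the ball at (341,168). Next I'll move closer and check.

```bash
python3 -m handwheel '[{"delta_pos":[0.9,-0.9,0.6],"dr":[0,0,-4.4]},{"delta_pos":[1,-1,0.6],"dr":[0,0,-4.4]},{"delta_pos":[1,-1,0.6],"dr":[0,0,-4.4]},{"delta_pos":[1,-1,0.6],"dr":[0,0,-4.4]},{"delta_pos":[1,-1,0.4],"dr":[0,0,-4.4]},{"delta_pos":[1,-1,0.3],"dr":[0,0,-4.4]},{"delta_pos":[1,-1,0.2],"dr":[0,0,-4.4]},{"delta_pos":[1,-1,0],"dr":[0,0,-4.4]},{"delta_pos":[1,-1,0],"dr":[0,0,-4.4]},{"delta_pos":[0.8,-1,0],"dr":[0,0,-4.4]}]' -1
python3 -m handwheel '[{"delta_pos":[0,-1,0],"dr":[0,0,-4.3]},{"delta_pos":[0,-1,0],"dr":[0,0,-4.3]},{"delta_pos":[0,-1,0],"dr":[0,0,-4.3]},{"delta_pos":[0,-1,0],"dr":[0,0,-4.3]},{"delta_pos":[0,-1,0],"dr":[0,0,-4.3]},{"delta_pos":[0,-1,0],"dr":[0,0,-4.3]},{"delta_pos":[0,-1,0],"dr":[0,0,-4.3]},{"delta_pos":[0,-1,0],"dr":[0,0,-4.3]},{"delta_pos":[0,-1,0],"dr":[0,0,-4.3]},{"delta_pos":[0,-1,0],"dr":[0,0,-4.3]}]'
python3 -m handwheel '[{"delta_pos":[-0.2,-0.8,0],"dr":[3.86,-1.04,0]},{"delta_pos":[-0.2,-0.8,0],"dr":[3.86,-1.04,0]},{"delta_pos":[-0.2,-0.8,0],"dr":[3.86,-1.04,0]},{"delta_pos":[-0.2,-0.8,0],"dr":[3.86,-1.04,0]},{"delta_pos":[-0.2,-0.8,0],"dr":[3.86,-1.04,0]},{"delta_pos":[-0.2,-0.8,0],"dr":[3.86,-1.04,0]},{"delta_pos":[-0.2,-0.8,0],"dr":[3.86,-1.04,0]},{"delta_pos":[-0.2,-0.8,0],"dr":[3.86,-1.04,0]},{"delta_pos":[-0.2,-0.8,0],"dr":[3.86,-1.04,0]},{"delta_pos":[-0.2,-0.8,0],"dr":[3.86,-1.04,0]}]'
python3 - <<'E'
from h import *
s=get_state();print(s['t'],s['eef_pos'],s['ee_rot'],s['q'])
c=calibration("wrist");save("wrist","w1.png");print(c)
for n in("clip_loop","clip_tip","stud_hole","bar_knob","bar_hinge","tray","clog_mid"):
    print(n,[(np.round(r["location"]).tolist(),round(r["conf"],2)) for r in mark_of("wrist",n)])
E
```

```text
t: 1.95
eef_pos: [0.5006, 0.3436, 0.3447]
ee_rot: [-3.141, 0.0, -1.085]
force: [0.0, 0.8, -0.5]
width: 0.0877
gripper_force: 0.0
t: 2.95
eef_pos: [0.4991, 0.0438, 0.3448]
ee_rot: [-3.141, 0.0, -1.835]
force: [1.3, -0.1, 0.3]
width: 0.0875
gripper_force: 0.0
t: 3.95
eef_pos: [0.439, -0.1962, 0.3451]
ee_rot: [-3.138, 0.7, -1.83]
force: [1.3, 0.4, -1.5]
width: 0.0875
gripper_force: 0.0
3.95 [ 0.43904315 -0.19624801  0.34514859] [-3.13762515  0.70034417 -1.83043559] [-0.56699678  0.16378681  0.04514966 -0.66687585 -1.67031636  0.31256956]
{'fx': 279.7861433563525, 'fy': 279.7861433563525, 'cx': 316.5169403708911, 'cy': 204.69394678269694, 'extrinsics': array([[-0.96579555,  0.25930139, -0.00132221,  0.47588447],
       [ 0.13694252,  0.51437367,  0.84656156, -0.21463985],
       [ 0.2201947 ,  0.81742432, -0.53228918,  0.40525437],
       [ 0.        ,  0.        ,  0.        ,  1.        ]])}
clip_loop [([308.0, 133.0], 0.95), ([274.0, 51.0], 0.72)]
clip_tip [([306.0, 169.0], 0.75), ([189.0, 2.0], 0.66)]
stud_hole [([303.0, 164.0], 0.86)]
bar_knob [([300.0, 213.0], 0.8), ([306.0, 172.0], 0.4)]
bar_hinge [([297.0, 203.0], 0.6)]
tray [([463.0, 190.0], 0.91), ([368.0, 213.0], 0.68)]
clog_mid [([303.0, 168.0], 0.88)]
```

View pics/w1.png

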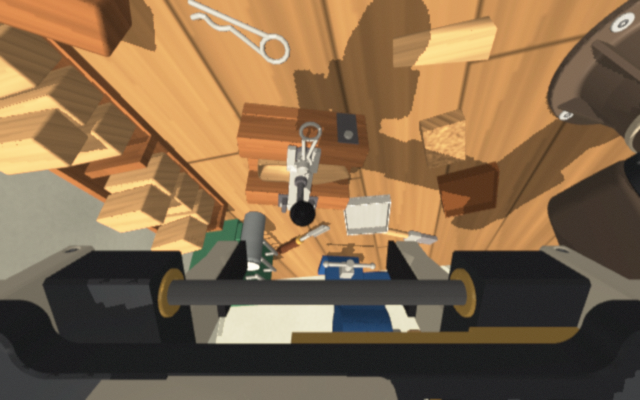

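The wrist picture shows the wanted clip's loop at (309,131) under the bar's fork, with its leg going up to the stud near (303,164) and the ball at (302,213). The loose clip at (274,48) is clearly bigger.

```bash
python3 - <<'E'
from h import *
R=lambda s,t,w:[ray("scene",s),ray("top",t),ray("wrist",w)]
D={"knob":([336,205],[341,168],[301,213]),"stud":([350,247],[328,174],[303,164]),"loop":([327,255],[350,184],[309,131]),"hinge":([414,233],[281,158],[297,203])}
for k,v in D.items():
  p=tri(R(*v)); print(k,np.round(p,4),[np.round(proj(c,p)-q,1).tolist() for c,q in zip(("scene","top","wrist"),v)])
im=cv2.imread('pics/w1.png')[90:260,220:400]; cv2.imwrite('pics/c1.png',cv2.resize(im,None,fx=3.4,fy=3.4,interpolation=cv2.INTER_CUBIC))
im=cv2.imread('pics/t0.png')[110:240,160:370]; cv2.imwrite('pics/c2.png',cv2.resize(im,None,fx=3.8,fy=3.8,interpolation=cv2.INTER_CUBIC))
E
```

```text
knob [ 0.4953 -0.0465  0.2138] [[1.8, -0.1], [1.5, -1.0], [3.6, -0.9]]
stud [ 0.5082 -0.0177  0.1027] [[1.4, -1.1], [0.7, -0.2], [0.8, -1.6]]
loop [ 0.4853 -0.0715  0.0955] [[-2.5, 0.5], [-1.4, -0.6], [-0.8, 0.7]]
hinge [0.5607 0.1157 0.0884] [[-2.9, 1.0], [-1.3, -2.8], [1.6, 0.0]]
```

View pics/c1.png

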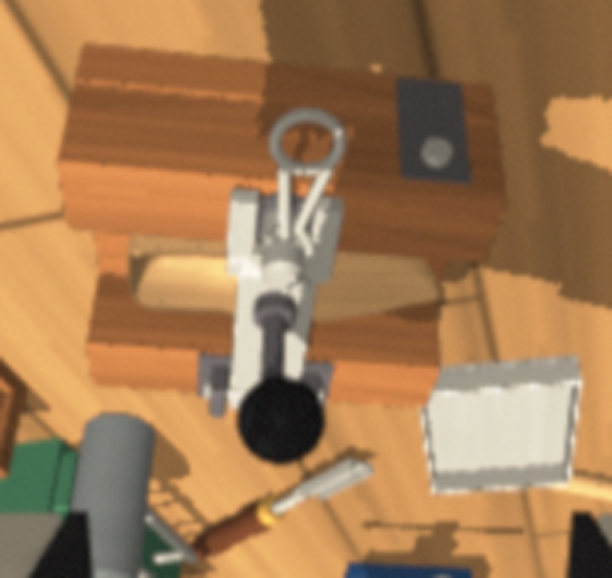

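View pics/c2.png

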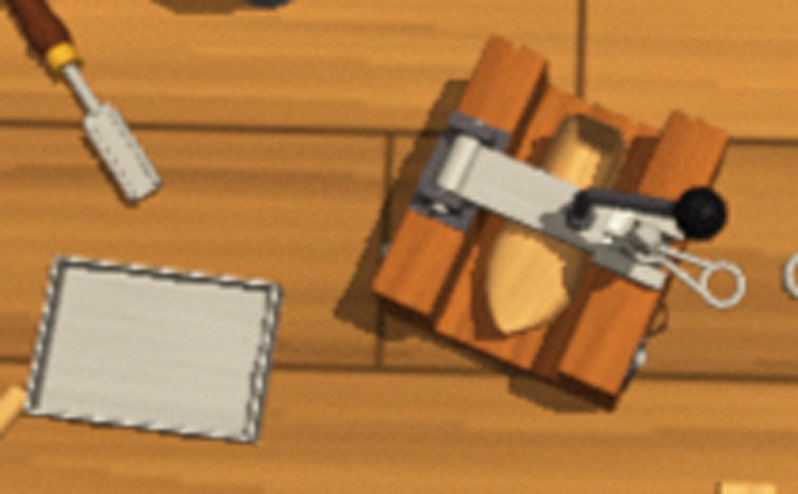

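The close crop confirms the choice. The small ring is centred at wrist (310,132), in free air beyond the fork, with its straight leg on the left (clip -y) and the wavy leg on the right. The tray's long side runs nearly along world y, tilted a few degrees. I'll go to a pre-grasp and look again.

```bash
python3 -m handwheel '[{"delta_pos":[0.15,0.33,-0.85],"dr":[0,0,0]},{"delta_pos":[0.15,0.33,-0.85],"dr":[0,0,0]},{"delta_pos":[0.15,0.33,-0.85],"dr":[0,0,0]},{"delta_pos":[0.15,0.33,-0.85],"dr":[0,0,0]},{"delta_pos":[0.15,0.33,-0.85],"dr":[0,0,0]},{"delta_pos":[0.15,0.33,-0.85],"dr":[0,0,0]},{"delta_pos":[0.15,0.33,-0.85],"dr":[0,0,0]},{"delta_pos":[0,0,0],"dr":[0,0,0]}]' -1
python3 - <<'E'
from h import *
s=get_state();print(s['t'],s['eef_pos'],s['ee_rot'])
c=calibration("wrist");save("wrist","w2.png")
for n in("clip_loop","clip_tip","stud_hole","bar_knob"):
    print(n,[(np.round(r["location"]).tolist(),round(r["conf"],2)) for r in mark_of("wrist",n)])
print(proj("wrist",[.4853,-.0715,.0955]),proj("wrist",[.5082,-.0177,.1027]))
# tray corners from top crop (outer rim z .024)
P=np.array([[60,260],[280,287],[255,440],[28,412]])/3.8+[160,110]
W=np.array([atz("top",p,.024) for p in P]);print(W.round(3),W.mean(0))
print([np.degrees(np.arctan2(*(W[a]-W[b])[[1,0]])).round(1) for a,b in((0,1),(3,2),(0,3),(1,2))])
E
```

```text
t: 5.15
eef_pos: [0.4699, -0.1228, 0.164]
ee_rot: [3.137, 0.699, -1.833]
force: [-0.6, -0.1, -0.2]
width: 0.0875
gripper_force: 0.0
5.15 [ 0.46988418 -0.12276081  0.16395145] [ 3.1372967   0.69902686 -1.83251753]
clip_loop [([258.0, 76.0], 0.84), ([318.0, 214.0], 0.69), ([383.0, 264.0], 0.35)]
clip_tip [([307.0, 257.0], 0.85)]
stud_hole [([303.0, 250.0], 0.91)]
bar_knob []
[318.17424826 211.53636333] [309.94171905 246.33536056]
[[0.504 0.416 0.024]
 [0.488 0.25  0.024]
 [0.372 0.261 0.024]
 [0.388 0.429 0.024]] [0.43811193 0.33882255 0.024     ]
[np.float64(84.4), np.float64(84.5), np.float64(-6.4), np.float64(-5.4)]
```

View pics/w2.png

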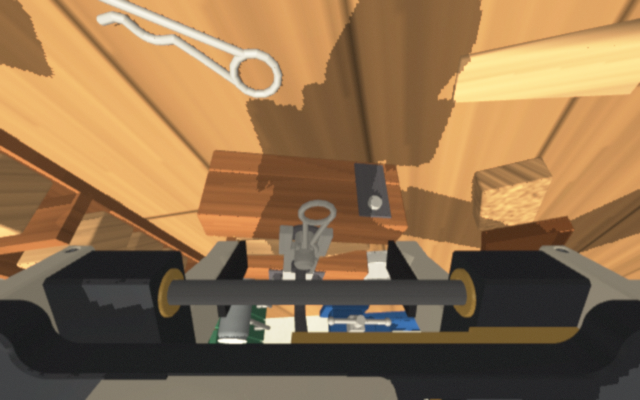

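The loop is at (318,213), where I predicted it, and centred between the fingers (columns 245–388). The big loose clip is at (258,76). I'll go in and close.

```bash
python3 -m handwheel '[{"delta_pos":[0.1,0.32,-0.43],"dr":[0,0,0]},{"delta_pos":[0.1,0.32,-0.43],"dr":[0,0,0]},{"delta_pos":[0.1,0.32,-0.43],"dr":[0,0,0]},{"delta_pos":[0.1,0.32,-0.43],"dr":[0,0,0]},{"delta_pos":[0.1,0.32,-0.41],"dr":[0,0,0]},{"delta_pos":[0,0,0],"dr":[0,0,0]}]' -1
python3 -m handwheel '[{"delta_pos":[0,0,0],"dr":[0,0,0]},{"delta_pos":[0,0,0],"dr":[0,0,0]},{"delta_pos":[0,0,0],"dr":[0,0,0]},{"delta_pos":[0,0,0],"dr":[0,0,0]},{"delta_pos":[0,0,0],"dr":[0,0,0]},{"delta_pos":[0,0,0],"dr":[0,0,0]},{"delta_pos":[0,0,0],"dr":[0,0,0]},{"delta_pos":[0,0,0],"dr":[0,0,0]}]' 1 45
```

```text
t: 6.0
eef_pos: [0.4853, -0.0762, 0.1006]
ee_rot: [3.139, 0.699, -1.833]
force: [0.3, -0.9, 0.3]
width: 0.0879
gripper_force: 0.0
t: 6.8
eef_pos: [0.4852, -0.0777, 0.102]
ee_rot: [-3.141, 0.698, -1.832]
force: [-2.2, -0.3, 0.3]
width: 0.0303
gripper_force: 45.0
```

```bash
python3 - <<'E'
from h import *
im=save("wrist","w3.png");
a=cv2.resize(im[150:330,220:420],None,fx=3,fy=3,interpolation=cv2.INTER_CUBIC)
cv2.imwrite('pics/c3.png',cv2.cvtColor(a,cv2.COLOR_RGB2BGR))
print([(r["location"],r["conf"]) for r in mark_of("wrist","clip_loop")], proj("wrist",get_state()["eef_pos"]))
E
```

```text
[([317.9, 264.9], 0.95)] [317.43004866 269.81819056]
```

View pics/c3.png

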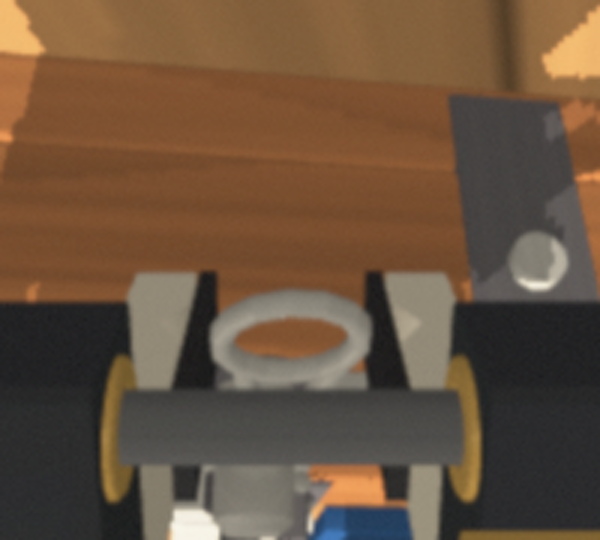

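The ring sits between the pads at its widest, about (317,262). Next is the pull along clip -x.

```bash
python3 -m handwheel '[{"delta_pos":[-0.06,-0.2,0],"dr":[0,0,0]},{"delta_pos":[-0.06,-0.2,0],"dr":[0,0,0]},{"delta_pos":[-0.06,-0.2,0],"dr":[0,0,0]},{"delta_pos":[-0.06,-0.2,0],"dr":[0,0,0]},{"delta_pos":[-0.06,-0.2,0],"dr":[0,0,0]}]' 1 50
python3 -m handwheel '[{"delta_pos":[-0.07,-0.22,0],"dr":[0,0,0]},{"delta_pos":[-0.07,-0.22,0],"dr":[0,0,0]},{"delta_pos":[-0.07,-0.22,0],"dr":[0,0,0]},{"delta_pos":[-0.07,-0.22,0],"dr":[0,0,0]},{"delta_pos":[-0.07,-0.22,0],"dr":[0,0,0]},{"delta_pos":[-0.07,-0.22,0],"dr":[0,0,0]},{"delta_pos":[-0.07,-0.22,0],"dr":[0,0,0]},{"delta_pos":[0,0,0],"dr":[0,0,0]}]'
```

```text
t: 7.4
eef_pos: [0.477, -0.1075, 0.1021]
ee_rot: [-3.14, 0.698, -1.831]
force: [-0.5, 0.1, -1.5]
width: 0.0299
gripper_force: 50.0
t: 8.2
eef_pos: [0.462, -0.1548, 0.102]
ee_rot: [-3.14, 0.697, -1.833]
force: [0.7, 0.7, -1.1]
width: 0.0299
gripper_force: 50.0
```

```bash
python3 -m handwheel '[{"delta_pos":[-0.2,-0.8,0.1],"dr":[0,0,0]},{"delta_pos":[-0.1,-0.5,0.5],"dr":[0,0,0]},{"delta_pos":[-0.1,-0.3,0.9],"dr":[0,0,0]},{"delta_pos":[0,-0.1,1],"dr":[0,0,0]},{"delta_pos":[0,0,1],"dr":[0,0,0]},{"delta_pos":[0,0,1],"dr":[0,0,0]},{"delta_pos":[0,0,1],"dr":[0,0,0]},{"delta_pos":[0,0,1],"dr":[0,0,0]},{"delta_pos":[0,0,0.9],"dr":[0,0,0]},{"delta_pos":[0,0,0],"dr":[0,0,0]}]'
python3 - <<'E'
from h import *
a=save("scene","s4.png")
for cam in("scene","top"):
  if cam=="top":b=save("top","t4.png")
  for n in("clip_loop","clip_tip"):
    print(cam,n,[(np.round(r["location"]).tolist(),round(r["conf"],2)) for r in mark_of(cam,n)],proj(cam,get_state()["eef_pos"]).round())
u=proj("scene",get_state()["eef_pos"]).astype(int);v=proj("top",get_state()["eef_pos"]).astype(int)
f=lambda im,p:cv2.resize(im[max(0,p[1]-60):,max(0,p[0]-80):][:130,:160],(640,520)[:2] if 0 else (400,325))
cv2.imwrite('pics/c4.png',cv2.cvtColor(np.hstack([f(a,u),f(b,v)]),cv2.COLOR_RGB2BGR))
E
```

```text
t: 9.2
eef_pos: [0.451, -0.2055, 0.3282]
ee_rot: [-3.131, 0.695, -1.826]
force: [0.2, -0.8, -0.8]
width: 0.0301
gripper_force: 50.0
scene clip_loop [([309.0, 315.0], 0.93), ([200.0, 289.0], 0.89), ([250.0, 176.0], 0.52)] [246. 176.]
scene clip_tip [([229.0, 257.0], 0.93), ([300.0, 369.0], 0.86), ([302.0, 158.0], 0.7), ([197.0, 350.0], 0.19)] [246. 176.]
top clip_loop [([374.0, 182.0], 0.74), ([419.0, 175.0], 0.51)] [423. 176.]
top clip_tip [([385.0, 158.0], 0.68), ([381.0, 270.0], 0.57), ([402.0, 152.0], 0.46)] [423. 176.]
```

View pics/c4.png

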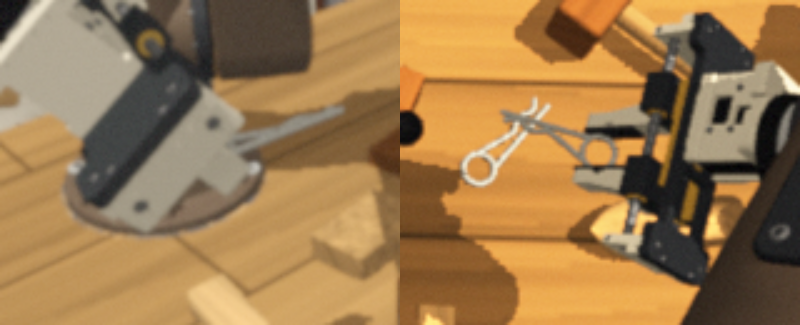

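The clip is held in the jaws and sticks out forwards (top: loop about (419,175), tip about (385,158)). I'll measure its direction next.

```bash
python3 - <<'E'
from h import *
L=tri([ray("scene",[250,176]),ray("top",[419,175])]);T=tri([ray("scene",[302,158]),ray("top",[385,158])])
d=T-L;print(L,T,np.linalg.norm(d),"yaw",np.degrees(np.arctan2(d[1],d[0])),"elev",np.degrees(np.arcsin(d[2]/np.linalg.norm(d))))
E
```

```text
[ 0.45098892 -0.19714442  0.32155805] [ 0.48293571 -0.12196506  0.33634497] 0.0830131690287035 yaw 66.97737113934144 elev 10.26070105490544
```

```bash
python3 -m handwheel '[{"delta_pos":[0,1,0.1],"dr":[-0.77,0.22,1.1]},{"delta_pos":[0,1,0.1],"dr":[-0.77,0.22,1.1]},{"delta_pos":[0,1,0.1],"dr":[-0.77,0.22,1.1]},{"delta_pos":[0,1,0.1],"dr":[-0.77,0.22,1.1]},{"delta_pos":[0,1,0],"dr":[-0.77,0.22,1.1]},{"delta_pos":[0,1,0],"dr":[-0.77,0.22,1.1]},{"delta_pos":[0,1,0],"dr":[-0.77,0.22,1.1]},{"delta_pos":[0,1,0],"dr":[-0.77,0.22,1.1]},{"delta_pos":[0,1,0],"dr":[-0.77,0.22,1.1]},{"delta_pos":[0,1,0],"dr":[-0.77,0.22,1.1]}]'
python3 -m handwheel '[{"delta_pos":[-0.1,1,0],"dr":[0,0,0]},{"delta_pos":[-0.1,1,0],"dr":[0,0,0]},{"delta_pos":[-0.1,1,0],"dr":[0,0,0]},{"delta_pos":[-0.1,1,-0.5],"dr":[0,0,0]},{"delta_pos":[-0.1,1,-0.8],"dr":[0,0,0]},{"delta_pos":[0,1,-0.9],"dr":[0,0,0]},{"delta_pos":[0,0.6,-1],"dr":[0,0,0]},{"delta_pos":[0,0,-1],"dr":[0,0,0]},{"delta_pos":[0,0,0],"dr":[0,0,0]}]'
python3 - <<'E'
from h import *
R={}
s=get_state();print(s['t'],s['eef_pos'],s['ee_rot'])
save("scene","s5.png");save("top","t5.png")
for cam in("scene","top"):
  for n in("clip_loop","clip_tip","tray"):
    print(cam,n,[(np.round(r["location"]).tolist(),round(r["conf"],2)) for r in mark_of(cam,n)])
print(proj("scene",s['eef_pos']),proj("top",s['eef_pos']))
E
```

```text
t: 10.5
eef_pos: [0.4497, 0.0963, 0.3354]
ee_rot: [3.123, 0.558, -1.65]
force: [0.4, -1.0, -0.5]
width: 0.0301
gripper_force: 50.0
t: 11.4
eef_pos: [0.4324, 0.2924, 0.2051]
ee_rot: [3.115, 0.554, -1.654]
force: [-0.5, -1.3, -0.6]
width: 0.0299
gripper_force: 50.0
11.4 [0.43238232 0.29243418 0.20506041] [ 3.11518784  0.55388792 -1.65435505]
scene clip_loop [([307.0, 316.0], 0.7), ([198.0, 290.0], 0.61)]
scene clip_tip [([232.0, 258.0], 0.89), ([304.0, 368.0], 0.81)]
scene tray [([424.0, 203.0], 0.82), ([352.0, 174.0], 0.7)]
top clip_loop [([371.0, 186.0], 0.81), ([417.0, 256.0], 0.52)]
top clip_tip [([378.0, 270.0], 0.72), ([400.0, 155.0], 0.71)]
top tray [([202.0, 200.0], 0.81)]
[417.07414299 140.40120258] [197.80228787 190.13637635]
```

```bash
python3 - <<'E'
from h import *
s=get_state(); save("wrist","w5.png")
for n in("clip_loop","clip_tip","tray"):
    print(n,[(np.round(r["location"]).tolist(),round(r["conf"],2)) for r in mark_of("wrist",n)])
import cv2
a=cv2.imread('pics/s5.png')[100:230,340:500];b=cv2.imread('pics/t5.png')[140:270,130:290];c=cv2.imread('pics/w5.png')[200:330,220:420]
cv2.imwrite('pics/c5.png',np.vstack([np.hstack([cv2.resize(a,(390,300)),cv2.resize(b,(390,300))]),cv2.resize(c,(780,290))]))
E
```

```text
clip_loop [([316.0, 264.0], 0.67)]
clip_tip [([311.0, 312.0], 0.9)]
tray [([313.0, 126.0], 0.94), ([556.0, 61.0], 0.75)]
```

View pics/c5.png

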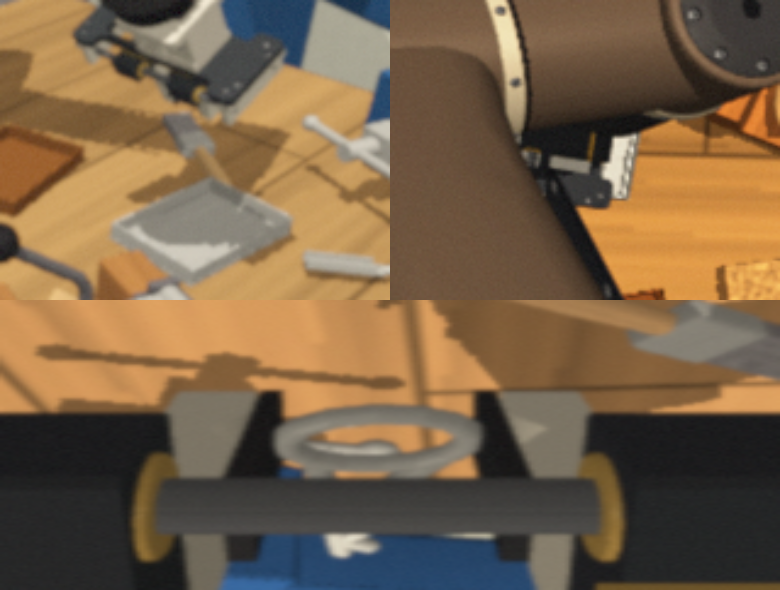

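The ring is still between the pads with its tip forwards, and the tray is visible below. I'll refine the tip's elevation and the tray position from the wrist marks.

```bash
python3 - <<'E'
from h import *
s=get_state();p=s['eef_pos']
print("tray",atz("wrist",[313,126],0),atz("scene",[423,201],0),atz("top",[202.5,200],0))
for k in (0,.005,.008):
  from scipy.spatial.transform import Rotation as Ro
  z=Ro.from_euler('xyz',s['ee_rot']).as_matrix()[:,2]
  o,d=ray("wrist",[316,264]); q=p+z*k; L=o+d*np.dot(q-o,d)
  o,d=ray("wrist",[311,312]); b=np.dot(d,L-o); h=np.linalg.norm(L-o-b*d); 
  T=o+d*(b+np.sqrt(max(0,.0866**2-h*h))); v=T-L
  print(k,L.round(4),T.round(4),"yaw",np.degrees(np.arctan2(v[1],v[0]))+6.6,"el",np.degrees(np.arcsin(v[2]/.0866)))
E
```

```text
tray [0.439987   0.34099396 0.        ] [0.44320734 0.35204257 0.        ] [0.44808418 0.34230351 0.        ]
0 [0.4359 0.2915 0.2078] [0.4461 0.3774 0.2045] yaw 89.81110735025024 el -2.1908380960800953
0.005 [0.4361 0.2953 0.2058] [0.4464 0.3812 0.2032] yaw 89.75993170530234 el -1.7191934656400913
0.008 [0.4363 0.2976 0.2045] [0.4466 0.3835 0.2024] yaw 89.72917443714047 el -1.4356115905583386
```

```bash
python3 -m handwheel '[{"delta_pos":[0,0.17,-0.9],"dr":[0,0,0]},{"delta_pos":[0.1,0,-0.9],"dr":[0,0,0]},{"delta_pos":[0,0,-0.9],"dr":[0,0,0]},{"delta_pos":[0,0,-0.9],"dr":[0,0,0]},{"delta_pos":[0,0,-0.9],"dr":[0,0,0]},{"delta_pos":[0,0,-0.6],"dr":[0,0,0]},{"delta_pos":[0,0,-0.4],"dr":[0,0,0]},{"delta_pos":[0,0,-0.3],"dr":[0,0,0]},{"delta_pos":[0,0,0],"dr":[0,0,0]},{"delta_pos":[0,0,0],"dr":[0,0,0]}]'
```

```text
t: 13.0
eef_pos: [0.4385, 0.2983, 0.0365]
ee_rot: [3.125, 0.559, -1.65]
force: [0.1, 0.7, -0.4]
width: 0.03
gripper_force: 50.0
```

```bash
python3 -m handwheel '[{"delta_pos":[0,0,-0.15],"dr":[0,0,0]},{"delta_pos":[0,0,-0.1],"dr":[0,0,0]},{"delta_pos":[0,0,-0.1],"dr":[0,0,0]},{"delta_pos":[0,0,0],"dr":[0,0,0]},{"delta_pos":[0,0,0],"dr":[0,0,0]}]'
```

```text
t: 13.5
eef_pos: [0.4382, 0.2982, 0.0256]
ee_rot: [3.124, 0.559, -1.65]
force: [0.9, 1.0, -0.1]
width: 0.0303
gripper_force: 50.0
```

Release partially, then back out along the slant.

```bash
python3 -m handwheel '[{"delta_pos":[0,0,0],"dr":[0,0,0]},{"delta_pos":[0,0,0],"dr":[0,0,0]},{"delta_pos":[0,0,0],"dr":[0,0,0]},{"delta_pos":[0,0,0],"dr":[0,0,0]},{"delta_pos":[0,0,0],"dr":[0,0,0]}]' -0.15 20
python3 -m handwheel '[{"delta_pos":[0,-0.1,0.2],"dr":[0,0,0]},{"delta_pos":[0,-0.2,0.4],"dr":[0,0,0]},{"delta_pos":[0,-0.3,0.7],"dr":[0,0,0]},{"delta_pos":[0,-0.4,0.8],"dr":[0,0,0]},{"delta_pos":[0,-0.4,1],"dr":[0,0,0]},{"delta_pos":[0,-0.4,1],"dr":[0,0,0]},{"delta_pos":[0,-0.4,1],"dr":[0,0,0]},{"delta_pos":[0,-0.4,1],"dr":[0,0,0]},{"delta_pos":[0,-0.4,1],"dr":[0,0,0]},{"delta_pos":[0,-0.4,1],"dr":[0,0,0]}]'
python3 - <<'E'
from h import *
s=get_state();print(s['t'],s['eef_pos'])
for cam in("scene","wrist"):
  save(cam,cam[0]+"6.png")
  for n in("clip_loop","clip_tip","tray"):
    r=mark_of(cam,n);print(cam,n,[(np.round(x["location"]).tolist(),round(x["conf"],2),atz(cam,x["location"],0 if n=="tray" else .006).round(3).tolist()) for x in r])
E
```

```text
t: 14.0
eef_pos: [0.4382, 0.2982, 0.0257]
ee_rot: [3.125, 0.559, -1.65]
force: [-0.7, -0.1, 0.2]
width: 0.05
gripper_force: 0.0
t: 15.0
eef_pos: [0.4376, 0.1949, 0.2712]
ee_rot: [3.126, 0.559, -1.65]
force: [0.7, 0.5, -1.0]
width: 0.0503
gripper_force: 0.0
15.0 [0.43759281 0.19486457 0.2711583 ]
scene clip_loop [([413.0, 207.0], 0.65, [0.446, 0.302, 0.006]), ([197.0, 289.0], 0.6, [0.303, -0.275, 0.006]), ([308.0, 318.0], 0.58, [0.522, -0.152, 0.006])]
scene clip_tip [([230.0, 258.0], 0.68, [0.272, -0.172, 0.006]), ([301.0, 366.0], 0.64, [0.59, -0.229, 0.006]), ([435.0, 194.0], 0.62, [0.452, 0.397, 0.006])]
scene tray [([422.0, 204.0], 0.83, [0.449, 0.34, 0.0]), ([348.0, 172.0], 0.65, [0.189, 0.315, 0.0])]
wrist clip_loop [([318.0, 141.0], 0.57, [0.44, 0.304, 0.006])]
wrist clip_tip [([317.0, 178.0], 0.68, [0.446, 0.38, 0.006])]
wrist tray [([496.0, 118.0], 0.84, [0.188, 0.29, 0.0]), ([319.0, 156.0], 0.75, [0.439, 0.338, 0.0])]
```

The scene and wrist cameras agree at floor height that the clip lies in the tray, with its loop at about (0.44, 0.30) and tip at about (0.446, 0.38). Now the ball.

```bash
python3 -m handwheel '[{"delta_pos":[0.1,-0.6,1],"dr":[0.37,-0.15,-1.7]},{"delta_pos":[0.1,-1,0.7],"dr":[0.37,-0.15,-1.7]},{"delta_pos":[0.1,-1,0.5],"dr":[0.37,-0.15,-1.7]},{"delta_pos":[0.1,-1,0],"dr":[0.37,-0.15,-1.7]},{"delta_pos":[0.1,-1,0],"dr":[0.37,-0.15,-1.7]},{"delta_pos":[0.1,-1,0],"dr":[0.37,-0.15,-1.7]},{"delta_pos":[0.1,-1,0],"dr":[0.37,-0.15,-1.7]},{"delta_pos":[0.2,-1,0],"dr":[0.37,-0.15,-1.7]},{"delta_pos":[0.2,-1,0],"dr":[0.37,-0.15,-1.7]},{"delta_pos":[0.1,-1,0],"dr":[0.37,-0.15,-1.7]}]' -1
python3 -m handwheel '[{"delta_pos":[0,-0.5,0],"dr":[0,0,0]},{"delta_pos":[0,-0.5,-0.4],"dr":[0,0,0]},{"delta_pos":[0,0,-0.7],"dr":[0,0,0]},{"delta_pos":[0,0,-0.3],"dr":[0,0,0]},{"delta_pos":[0,0,0],"dr":[0,0,0]}]'
python3 - <<'E'
from h import *
s=get_state();print(s['t'],s['eef_pos'],s['ee_rot'])
for cam in("scene","top","wrist"):
  save(cam,cam[0]+"7.png")
  for n in("bar_knob","bar_hinge"):
    print(cam,n,[(np.round(r["location"],1).tolist(),round(r["conf"],2)) for r in mark_of(cam,n)],proj(cam,[.4953,-.0465,.2150]))
E
```

```text
t: 16.4
eef_pos: [0.4743, -0.0928, 0.3336]
ee_rot: [3.135, 0.628, -1.942]
force: [1.4, 0.1, -0.6]
width: 0.0879
gripper_force: 0.0
t: 16.9
eef_pos: [0.4736, -0.1211, 0.291]
ee_rot: [3.133, 0.628, -1.942]
force: [0.4, 0.1, 0.8]
width: 0.0876
gripper_force: 0.0
16.9 [ 0.47356512 -0.12108856  0.29098183] [ 3.13312601  0.6277196  -1.94192872]
scene bar_knob [([337.3, 205.1], 0.75), ([414.3, 207.3], 0.38)] [337.83570229 204.31988925]
scene bar_hinge [([413.6, 235.4], 0.91)] [337.83570229 204.31988925]
top bar_knob [([344.4, 168.1], 0.64)] [342.50399885 166.89317035]
top bar_hinge [([281.9, 152.8], 0.72), ([328.7, 174.9], 0.72), ([345.5, 170.2], 0.34)] [342.50399885 166.89317035]
wrist bar_knob [([318.6, 224.7], 0.69), ([398.7, 233.3], 0.53)] [324.43783527 225.32283903]
wrist bar_hinge [([315.6, 219.3], 0.77)] [324.38606718 225.46815967]
```

```bash
python3 - <<'E'
from h import *
from scipy.spatial.transform import Rotation as Ro
K=tri([ray("scene",[336.7,205]),ray("top",[343,168]),ray("wrist",[318.6,224.7])])
print(K,[proj(c,K).round(1).tolist() for c in("scene","top","wrist")])
H=tri([ray("scene",[413.8,234.5]),ray("top",[281.5,156]),ray("wrist",[315.6,219.3])]);print("H",H)
d=(K-H)[:2];print(np.linalg.norm(d),np.degrees(np.arctan2(*-d[::-1])))
s=get_state();p=s['eef_pos'];z=Ro.from_euler('xyz',s['ee_rot']).as_matrix()[:,2];z_=z
K[2]=.215
v=K-p;print("z",z,"along",v@z,"step to pre (60mm back)",(K-.06*z-p)/.03,"total",v/.03)
cv2.imwrite('pics/c7.png',cv2.resize(cv2.imread('pics/w7.png')[150:330,200:440],(800,600)))
E
```

```text
[ 0.49605882 -0.04914251  0.21461212] [[337.1, 205.2], [343.6, 166.7], [322.7, 223.9]]
H [0.56394308 0.11344836 0.0908629 ]
0.1761932552458817 67.33868994342365
z [ 0.20881698  0.54873089 -0.80949977] along 0.10766950383756167 step to pre (60mm back) [ 0.30879517  1.32126363 -0.98762674] total [ 0.72642914  2.41872541 -2.60662628]
```

View pics/c7.png

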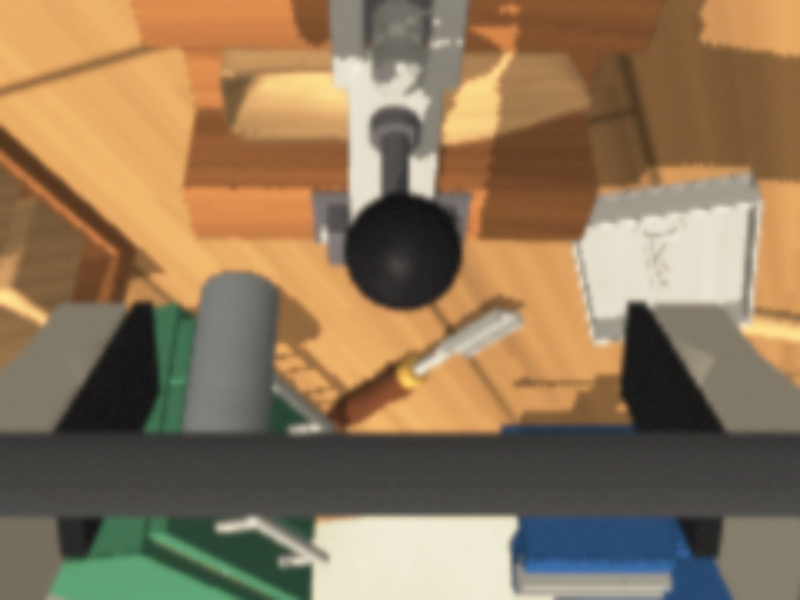

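The ball is centred at wrist (321,225), between the fingers, and the clip's faint outline lies inside the tray on the right. I'll approach and close on the ball.

```bash
python3 -m handwheel '[{"delta_pos":[0.1,0.44,-0.33],"dr":[0,0,0]},{"delta_pos":[0.1,0.44,-0.33],"dr":[0,0,0]},{"delta_pos":[0.1,0.44,-0.33],"dr":[0,0,0]},{"delta_pos":[0.1,0.27,-0.4],"dr":[0,0,0]},{"delta_pos":[0.1,0.27,-0.4],"dr":[0,0,0]},{"delta_pos":[0.1,0.27,-0.4],"dr":[0,0,0]},{"delta_pos":[0.1,0.27,-0.4],"dr":[0,0,0]},{"delta_pos":[0,0,0],"dr":[0,0,0]}]' -1
python3 -m handwheel '[{"delta_pos":[0,0,0],"dr":[0,0,0]},{"delta_pos":[0,0,0],"dr":[0,0,0]},{"delta_pos":[0,0,0],"dr":[0,0,0]},{"delta_pos":[0,0,0],"dr":[0,0,0]},{"delta_pos":[0,0,0],"dr":[0,0,0]},{"delta_pos":[0,0,0],"dr":[0,0,0]},{"delta_pos":[0,0,0],"dr":[0,0,0]},{"delta_pos":[0,0,0],"dr":[0,0,0]}]' 1 35
```

```text
t: 18.15
eef_pos: [0.4946, -0.0488, 0.2135]
ee_rot: [3.135, 0.628, -1.941]
force: [-0.4, 0.1, -0.5]
width: 0.0877
gripper_force: 0.0
t: 18.95
eef_pos: [0.4974, -0.0506, 0.2153]
ee_rot: [-3.14, 0.627, -1.939]
force: [9.8, -1.6, -4.5]
width: 0.0324
gripper_force: 35.0
```

```bash
python3 -c "
import numpy as np
a=np.radians(4.5)
f=lambda k:(-.176*np.cos(k*a)+.122*np.sin(k*a), .122*np.cos(k*a)+.176*np.sin(k*a))
for k in range(15):
  dx=f(k+1)[0]-f(k)[0];dz=f(k+1)[1]-f(k)[1];print(k,np.round([dx*.375/.03,dx*.927/.03,dz/.03],2))
print(4.5*np.array([-.927,.375]))"
```

```text
0 [0.13 0.31 0.45]
1 [0.14 0.34 0.42]
2 [0.15 0.37 0.39]
3 [0.16 0.4  0.36]
4 [0.17 0.43 0.32]
5 [0.18 0.45 0.28]
6 [0.19 0.47 0.25]
7 [0.2  0.48 0.21]
8 [0.2  0.5  0.16]
9 [0.21 0.51 0.12]
10 [0.21 0.51 0.08]
11 [0.21 0.52 0.03]
12 [ 0.21  0.52 -0.01]
13 [ 0.21  0.52 -0.05]
14 [ 0.21  0.51 -0.1 ]
[-4.1715  1.6875]
```

```bash
python3 -m handwheel '[{"delta_pos":[0.13,0.31,0.45],"dr":[-4.17,1.69,0]},{"delta_pos":[0.14,0.34,0.42],"dr":[-4.17,1.69,0]},{"delta_pos":[0.15,0.37,0.39],"dr":[-4.17,1.69,0]},{"delta_pos":[0.16,0.4,0.36],"dr":[-4.17,1.69,0]},{"delta_pos":[0,0,0],"dr":[0,0,0]}]'
```

```text
t: 19.45
eef_pos: [0.5157, -0.0053, 0.2663]
ee_rot: [3.14, 0.312, -1.936]
force: [6.1, -4.8, 4.1]
width: 0.0322
gripper_force: 35.0
```

```bash
python3 -m handwheel '[{"delta_pos":[0.17,0.43,0.32],"dr":[-4.17,1.69,0]},{"delta_pos":[0.18,0.45,0.28],"dr":[-4.17,1.69,0]},{"delta_pos":[0.19,0.47,0.25],"dr":[-4.17,1.69,0]},{"delta_pos":[0.2,0.48,0.21],"dr":[-4.17,1.69,0]},{"delta_pos":[0.2,0.5,0.16],"dr":[-4.17,1.69,0]},{"delta_pos":[0.21,0.51,0.12],"dr":[-4.17,1.69,0]},{"delta_pos":[0,0,0],"dr":[0,0,0]}]'
python3 -m handwheel '[{"delta_pos":[0.21,0.51,0.08],"dr":[-4.17,1.69,0]},{"delta_pos":[0.21,0.52,0.03],"dr":[-4.17,1.69,0]},{"delta_pos":[0.21,0.52,-0.01],"dr":[-4.17,1.69,0]},{"delta_pos":[0.21,0.52,-0.05],"dr":[-4.17,1.69,0]},{"delta_pos":[0.21,0.51,-0.1],"dr":[-4.17,1.69,0]},{"delta_pos":[0,0,0],"dr":[0,0,0]},{"delta_pos":[0,0,0],"dr":[0,0,0]}]'
python3 - <<'E'
from station import *
s=get_state();print(s['q'],s['force'],s['moment'])
import numpy as np
p=s['eef_pos']-np.array([.5634,.1126,.0933]);x=p[0]*.375+p[1]*.927
print(x,p[2],np.pi-np.arctan2(p[2],x)-np.arctan2(122,176))
E
```

```text
t: 20.15
eef_pos: [0.5502, 0.0797, 0.3057]
ee_rot: [3.131, -0.161, -1.94]
force: [6.2, -3.9, 9.3]
width: 0.0326
gripper_force: 35.0
t: 20.85
eef_pos: [0.5813, 0.1568, 0.3025]
ee_rot: [3.125, -0.55, -1.94]
force: [9.8, -2.0, 3.3]
width: 0.0322
gripper_force: 35.0
[ 0.72424572  0.45056179  0.06994245  0.22908188 -1.69208581 -1.12917273] [ 9.84599609 -1.98600945  3.33841916] [ 0.96962236 -3.75742471  1.95907934]
0.04769983232313732 0.2091597791233447 1.1888808622754863
```

The bar is at about 1.19 rad. Release, back out along the tool axis, and verify.

```bash
python3 -m handwheel '[{"delta_pos":[0,0,0],"dr":[0,0,0]},{"delta_pos":[0,0,0],"dr":[0,0,0]},{"delta_pos":[0,0,0],"dr":[0,0,0]},{"delta_pos":[0,0,0],"dr":[0,0,0]},{"delta_pos":[0,0,0],"dr":[0,0,0]},{"delta_pos":[0,0,0],"dr":[0,0,0]}]' -1
python3 -m handwheel '[{"delta_pos":[0.06,0.15,0.26],"dr":[0,0,0]},{"delta_pos":[0.1,0.24,0.43],"dr":[0,0,0]},{"delta_pos":[0.14,0.34,0.6],"dr":[0,0,0]},{"delta_pos":[0.14,0.34,0.6],"dr":[0,0,0]},{"delta_pos":[0.14,0.34,0.6],"dr":[0,0,0]},{"delta_pos":[0.14,0.34,0.6],"dr":[0,0,0]},{"delta_pos":[0.1,0.24,0.43],"dr":[0,0,0]},{"delta_pos":[0,0,0],"dr":[0,0,0]},{"delta_pos":[0,0,0],"dr":[0,0,0]}]'
python3 - <<'E'
from h import *
for cam in("scene","top"):
  im=save(cam,cam[0]+"8.png")
  for n in("bar_knob","clip_loop","clip_tip","clog_mid","mate_mid"):
    print(cam,n,[(np.round(r["location"]).tolist(),round(r["conf"],2)) for r in mark_of(cam,n)][:3])
  print(proj(cam,[.5813,.1568,.3025]))
a=cv2.imread('pics/s8.png')[90:390,130:500];cv2.imwrite('pics/c8.png',cv2.resize(a,(740,600)))
E
```

```text
t: 21.45
eef_pos: [0.5784, 0.1553, 0.3023]
ee_rot: [3.12, -0.55, -1.941]
force: [0.5, 0.3, -0.8]
width: 0.0747
gripper_force: 0.0
t: 22.35
eef_pos: [0.6031, 0.2153, 0.4076]
ee_rot: [3.12, -0.55, -1.94]
force: [0.4, -0.4, -0.5]
width: 0.0881
gripper_force: 0.0
scene bar_knob [([449.0, 140.0], 0.69), ([413.0, 204.0], 0.26)]
scene clip_loop [([310.0, 317.0], 0.81), ([197.0, 293.0], 0.72), ([414.0, 207.0], 0.41)]
scene clip_tip [([301.0, 369.0], 0.9), ([229.0, 258.0], 0.74), ([434.0, 193.0], 0.45)]
scene clog_mid [([381.0, 254.0], 0.89)]
scene mate_mid [([197.0, 349.0], 0.66)]
[447.78131584 141.57001401]
top bar_knob [([254.0, 117.0], 0.75)]
top clip_loop [([417.0, 256.0], 0.75), ([373.0, 182.0], 0.62), ([216.0, 205.0], 0.42)]
top clip_tip [([382.0, 268.0], 0.74), ([189.0, 198.0], 0.66), ([400.0, 156.0], 0.56)]
top clog_mid [([307.0, 170.0], 0.85)]
top mate_mid [([445.0, 203.0], 0.71)]
[252.25906971 114.89322836]
```

View pics/c8.png

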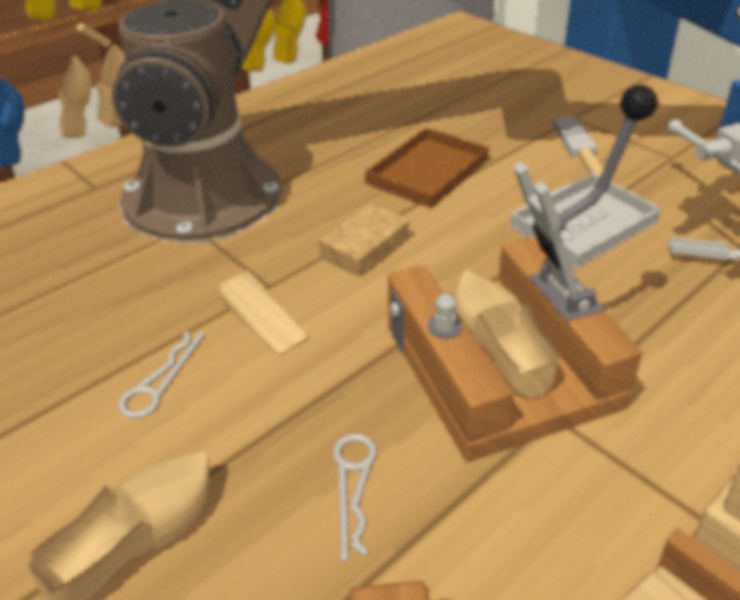

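The bar stands open with its ball at scene (449,140). The clip is in the tray, both clogs are in place and the gripper is clear.

```bash
python3 -c "
from station import *
print(job_done())"
```

```text
the job is handed in; nothing more can be done
None
```

The job is handed in (no verdict came back): the clip lies flat in the steel tray, the bar is open to about 1.19 rad by my estimate and released, and neither clog shows visible movement in the camera images.

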